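# Clear the tuning station's drawer and lay the hammer in it

### The arm

A 6-joint arm with a two-finger parallel gripper is mounted at the origin on the work surface. World frame = base frame: x ahead of the robot, y to its left, z up, the work surface at z = 0. Lengths are in mm, angles in rad, forces in N, time in s.
With the tool pointing down it reaches from about 350 to 875 mm from the base axis. Payload 4.2 kg.
Tool frame: the origin (TCP) lies on the mounting face of the last link; the fingertips stand 173 mm ahead of it and the grasp point (between the pads) lies grip_point_offset ahead of it (grip_point_offset is the distance from the TCP to the grasp point, in mm); z points along the fingers, y is the line along which they close (so a half turn about z gives the same grasp; the last joint's range is limited). The gripper opens to 85 mm and grips with 20 to 120 N. Pads are 22 mm wide; open, the fingers measure 114 mm over their backs; the gripper's body (76 mm by 85 mm) begins 54 mm behind the grasp point. The pads swing forward as they close: fully open they stand 13 mm farther back than shut.
Start: joints at [-1.025, 0.385, 0.008, 0, -1.194, -0.259], TCP at [176.819, -599.446, 404.712] pointing down, gripper open.
Joint ranges: [-3.14, 3.14], [-1.21, 2.06], [-1.07, 1.41], [-3.16, 2.05], [-2.99, -0.16], [-3.1, 3.1]. Speed limits (rad/s): [2.79, 2.79, 3.14, 3.14, 3.14, 3.14].

### API

Orientations are given as a unit quaternion [x, y, z, w].
In Python, from bench import read_state, get_image, job_done, recognise, place_of, grip_point_offset gives the robot as it stands. The module is installed in compiled form; this text tells all that it offers.
- The arm moves only by the tool carry_out, never from a script. Its arguments are lists of equal length, an entry for each row: "slide": the shift along the tool's x, y, z in m, a list of three; "roll": the turn about the tool's z in degrees; "claw": the finger opening in m, from 0 to 0.0854. A call has 1 to 8 rows; each row is the pose to reach, as a shift and turn from the pose commanded when the call began, along the tool's axes at that moment; what a row does not reach only later rows make up. A row lasts 1/8 s, in which the tool goes at most 62.5 mm and 10.7 degrees, less where a joint would pass 70% of its speed; a pose out of reach is approached as far as the arm can. A call with a gripper value outside its range is refused whole. The fingers move at their own pace and stop on an object; the grip force is fixed at half the most. Time passes only in rows, so rows that repeat a pose let the fingers close. It gives the time, the measured TCP pose, the force, the opening and the grip force at its end, in the units of the state.
- read_state(): the state, without advancing time (a new reading comes with each control period).
- get_image(name): name is "scene" or "top" or "wrist"; returns a dict with "img" (420x560x3 uint8, red, green, blue), "z_map" (420x560 float32, mm along the optical axis (not along the pixel's ray), 0 where there is no reading), "mtx" (3x3 intrinsics, pixels), "world_from_camera" (4x4, takes a point from camera to world coordinates); the wrist camera has in their place "T_tool_cam" (4x4, takes a point from camera to tool coordinates, whose origin is the TCP and whose axes are the flange's). Camera axes: x right, y up, looking along -z (the intrinsics and any distortion apply to the point x, -y, -z); pixel columns grow to the right and rows downward; lengths in mm; the calibration is good to about 2 mm. A picture is of the moment at which its call begins: read the wrist's pose just before it.
- job_done(): hands the job in; it is judged then, once.
Trained networks look in a picture, given as the dict that the camera call returned (one of the last four; its "shot" number tells which), for a name from the list of things; names that differ only in an ending like _2 or _b are one class to them, and where a whole thing is asked for, a point or a joint stands for the part that bears it (a point fixed in the world has none). Each returns a list of dicts, best first, with "conf" (0 to 1); they miss things now and then, are a little off and sometimes report something else, mostly with a low value. They report only what shows in the picture. A call takes as long as a camera call. They do not tell look-alikes from the thing itself.
- recognise(picture, thing): "at" ([column, row] in pixels, amid what is visible of it).
- place_of(picture, thing): "at" ([column, row] in pixels: a listed point, or the origin of a listed thing).
The state is a dict: "clock": time; "joints": joint angles; "joint_vel": joint speeds; "joint_efforts": joint torques, N m; "position": TCP position; "ee_rot": TCP orientation; "contact_force": force on the tool from outside, world axes, zero at the start; "wrist_torque": the same for the moment, N m; "gripper_width": finger opening in mm; "grasp_force": force on a finger pad.
Only numpy, scipy, OpenCV 4.12 (cv2) and the standard library are available. Lean on these libraries where they do the work, as an engineer would, in place of code of your own. Each camera call takes 0.05 s, during which the arm holds its last target. There are 200 camera calls.

### The job

The reed block is standing in the way of the tuning station's half-open tool drawer. Slide the block sideways along the bench, without lifting it, until it stands inside the outline marked on the bench; then pull the drawer fully open and lay the hammer down gently, flat on the floor of the drawer's long compartment. Leave the drawer fully open, the block in its outline, and everything else where it is.

Things in the scene. Friction and masses are not known exactly. Their poses are not given: they have to be found in the camera images.
- station: grey metal tuning station, 330 wide (y), 220 deep (x), 90 high, fixed; on its top a meter housing, chrome push button and hinged reed seat (up to 140 high, over 60 behind the front). Origin: bottom of the middle of its front face, at bench level; x points into the station (away from the robot), y along the front, z up
- drawer (a joint): how far the station's tool drawer is out along the station's -x, in m: 0 shut, 0.16 fully open (stop), 0.08 to 0.10 at the start; it stays where left (2 N friction). Its front panel is 312 wide, 10 thick, top edge 78 above the bench (12 below the station's top), with a flat pull 90 wide standing 8 out of its outer face, 49 to 63 high
- drawer_floor (a point): point on the floor of the drawer's long compartment, moving with it, axes as the station's; 12 above the bench. Floor spans x -75 (inner face of the front panel) to +101 (uncovered to +75 when fully open, the rest is under the station's top) and y -115 (divider 45 high; small compartment of brass reeds beyond) to +115 (wall 54 high)
- reed_block: nickel-plated reed block, a slab 60 (x) by 90 (y) by 30 high with a clamp rib along y on its top, 18 thick (x), 74 long (y), from 30 to 58 high, which can be gripped from above; about 0.6 kg. Stands on the bench in front of the drawer. Origin: centre of its underside
- outline: dark rectangular outline marked on the bench to the left or right of the drawer, inner size 84 (x) by 114 (y), lines 4 wide, flat. Origin: its centre. The block stands in it with its long side along the outline's long side
- hammer: jeweller's hammer lying on its side on the bench, 180 long along its x axis: turned wooden handle with its axis 12 above the bench, brass cylindrical head of diameter 24, 60 long along y, at the +x end. Origin: on the underside, at mid-length (90 from either end); about 0.18 kg
- hammer_grip (a point): point on the axis of the hammer's handle, 30 towards the head from mid-length, near the balance point; the handle is 15 thick here. Axes as the hammer's
- hammer_head (a point): centre of the hammer's head, 78 from mid-length
- hammer_butt (a point): point on the handle's axis 12 from its free end, 78 from mid-length; the handle is 24 thick there
- end_plate: bystander: hexagonal rosewood end plate, 150 across flats, 8 thick, lying beside the station. Origin: centre of its underside
- jar: bystander: amber glass jar, diameter 56, 75 high. Origin: centre of its underside
- celluloid_button: bystander: tortoiseshell celluloid button, diameter 28, 16 high. Origin: centre of its underside
- screwdriver: bystander: screwdriver 170 long, lying along its x axis. Origin: near the middle of its underside
- brush: bystander: brush 170 long, lying along its x axis. Origin: near the middle of its underside
Things that resemble listed ones, but are neither listed nor needed, are in the scene too. Leave any pink or purple look-alike of the reed_block alone.

How it is judged (in metres and radians):
On the way, in this order (a step that is already met when the one before it is completed fails the run):
1. the reed block stands at rest inside the outline, let go (horizontal distance between reed_block and outline below 0.018 m and angle between the x axis of reed_block and the x axis of outline, either way round below 0.3 rad and height (world z) of reed_block below 0.004 m and linear speed of reed_block below 0.02 m/s and contact force between reed_block and the fingers below 0.1 N), for 0.2 s.
2. the drawer is pulled fully open (value of joint drawer above 0.145 m), for 0.2 s.
At the end, for the whole second after the job is handed in: The block stands on the bench inside the outline (centre within 18 mm, long sides within 0.3 rad), the drawer is at least 145 of 160 mm open, and the hammer lies at rest in its long compartment, both ends of the hammer's axis under 22 mm above the floor (horizontal distance between reed_block and outline below 0.018 m and angle between the x axis of reed_block and the x axis of outline, either way round below 0.3 rad and height (world z) of reed_block below 0.004 m and linear speed of each of reed_block, hammer below 0.02 m/s and value of joint drawer above 0.145 m and x of hammer_head in the frame of drawer_floor between -0.08 and 0.105 m and y of hammer_head in the frame of drawer_floor between -0.117 and 0.117 m and z of hammer_head in the frame of drawer_floor between 0.003 and 0.022 m and x of hammer_butt in the frame of drawer_floor between -0.08 and 0.105 m and y of hammer_butt in the frame of drawer_floor between -0.117 and 0.117 m and z of hammer_butt in the frame of drawer_floor between 0.003 and 0.022 m); the robot touches nothing.
It fails at once if the reed block is lifted (more than 10 mm off the bench) or tipped (more than 0.2 rad) (height (world z) of reed_block above 0.01 m or angle between reed_block's own z axis and vertical above 0.2 rad).
It fails at once if the hammer is dropped (falls freely, faster than 0.7 m/s) (linear speed of hammer above 0.7 m/s and contact force between hammer and the fingers below 0.05 N).
It fails at once if a bystander is moved by more than 30 mm (distance of any of end_plate, jar, celluloid_button, screwdriver, brush from where it was at the start of the episode above 0.03 m).
It also fails if it takes over 69 s, if anything falls off the work surface, if the arm or the gripper's body presses on something with over 40 N, if the wrist force passes 120 N, or if a joint passes its speed limit or range.

## Working session

There is one attempt and no reset: what is moved stays moved. The work goes in short steps, Python scripts to look and compute and a tool call to move; the robot and the scene stay as the last step left them, time stands still between calls to the robot, and variables do not carry over. Pictures are saved under pics/ and viewed, at most 10 in all, crops included, and the job is handed in when it is done.

Besides the shell and the picture viewer there is one more tool, called as a command line: name --pt "numbers of a row" for each row, then --argument value for the rest. carry_out: Moves the arm, as the interface text tells. Its arguments: {"type":"object","properties":{"slide":{"type":"array"},"roll":{"type":"array"},"claw":{"type":"array"}},"required":["slide","roll","claw"]}

```bash
mkdir -p pics; cat > h.py <<'E'
import numpy as np, cv2
from bench import *
from scipy.spatial.transform import Rotation as R
def T(p, s=None):
    if 'world_from_camera' in p: return np.array(p['world_from_camera'])
    s = s or read_state()
    M=np.eye(4); M[:3,:3]=R.from_quat(s['ee_rot']).as_matrix(); M[:3,3]=s['position']
    return M@np.array(p['T_tool_cam'])
def ray(p,uv,M):
    K=np.array(p['mtx']); d=np.array([(uv[0]-K[0,2])/K[0,0], -(uv[1]-K[1,2])/K[1,1], -1.])
    return M[:3,3], M[:3,:3]@d
def at_z(p,uv,z,M):
    o,d=ray(p,uv,M); return o+d*(z-o[2])/d[2]
def at_d(p,uv,M):
    o,d=ray(p,uv,M); return o+d*p['z_map'][int(round(uv[1])),int(round(uv[0]))]
def cloud(p,M):
    K=np.array(p['mtx']); v,u=np.mgrid[:420,:560]; z=p['z_map']
    c=np.stack([(u-K[0,2])/K[0,0]*z, -(v-K[1,2])/K[1,1]*z, -z],-1)
    return c@M[:3,:3].T+M[:3,3]
def save(p,n): cv2.imwrite('pics/'+n,cv2.cvtColor(p['img'],cv2.COLOR_RGB2BGR))
E
python3 - <<'E'
from h import *
np.set_printoptions(precision=1,suppress=True)
print(grip_point_offset, read_state())
for n in ['top','scene']:
    p=get_image(n); save(p,n+'0.png'); M=T(p); print(n,p['mtx'],M[:3,3], [k for k in p])
    for t in ['station','drawer','drawer_floor','reed_block','outline','hammer','hammer_grip','hammer_head','hammer_butt','end_plate','jar','celluloid_button','screwdriver','brush']:
        for r in place_of(p,t)[:4] if t!='drawer' else recognise(p,t)[:3]:
            print(t,round(r['conf'],2),np.array(r['at']),at_z(p,r['at'],0,M),at_d(p,r['at'],M))
E
```

```text
154.70000000000002 {'clock': 0.0, 'joints': array([-1. ,  0.4,  0. , -0. , -1.2, -0.3]), 'joint_vel': array([-0.,  0.,  0.,  0.,  0., -0.]), 'joint_efforts': array([  0. , -39.2,  18.8,   4.2,  -0. ,  -0. ]), 'position': array([ 176.8, -599.3,  403.6]), 'ee_rot': array([-0.1,  1. ,  0. , -0. ]), 'contact_force': array([-0.3,  0.2,  0.3]), 'wrist_torque': array([ 0.1, -0. ,  0. ]), 'grasp_force': 0.0, 'gripper_width': 85.27351758031924}
top [[412.4   0.  278.3]
 [  0.  412.4 213.3]
 [  0.    0.    1. ]] [ 440.4   12.2 1045.7] ['img', 'z_map', 'mtx', 'world_from_camera', 'shot']
station 0.89 [281.2 169.9] [655.2   1.6   0. ] [652.7   1.7  12.3]
station 0.47 [149.9 184.7] [611.3 337.1   0. ] [611.2 336.9   0.6]
station 0.32 [178.8 229.1] [498.7 258.9   0. ] [497.9 255.6  14. ]
drawer 0.98 [281.5 182.8] [621.6   0.3   0. ] [619.3   0.5  13.4]
drawer_floor 0.8 [268.4 170.1] [654.1  34.5   0. ] [651.4  34.2  13.3]
drawer_floor 0.31 [172.9 221.4] [518.  274.6   0. ] [516.2 268.7  23.7]
drawer_floor 0.16 [167.3 199.5] [573.8 291.1   0. ] [570.7 284.6  24.4]
reed_block 0.97 [239.1 285.4] [360
[... 2205 characters left out ...]
grip 0.74 [171.7 233.6] [ 737.1 -221.7    0. ] [ 747.7 -205.9   28.7]
hammer_grip 0.62 [381.3 260.2] [514.5 271.2   0. ] [527.4 273.2  22.4]
hammer_head 0.67 [381.2 278.4] [560.1 293.    0. ] [573.1 294.7  24.3]
hammer_butt 0.93 [380.3 222.7] [414.8 220.1   0. ] [430.2 223.2  23. ]
end_plate 0.6 [353.5 334.4] [721.6 301.3   0. ] [724.9 301.8   8.7]
end_plate 0.3 [393.4 305.1] [607.5 347.8   0. ] [615.7 348.1  16.5]
celluloid_button 0.61 [394.7 301.8] [598.3 346.9   0. ] [606.6 347.2  16.8]
screwdriver 0.71 [156.1 159.1] [ 566.8 -422.3    0. ] [ 573.8 -412.5   13.3]
brush 0.6 [428.4 281.8] [506.4 394.1   0. ] [518.6 393.5  20.9]
brush 0.42 [383.4 261.7] [515.5 277.5   0. ] [525.9 279.   18.1]
```

View pics/top0.png

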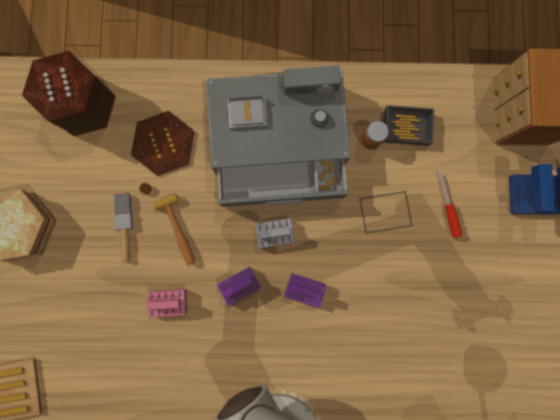

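View pics/scene0.png

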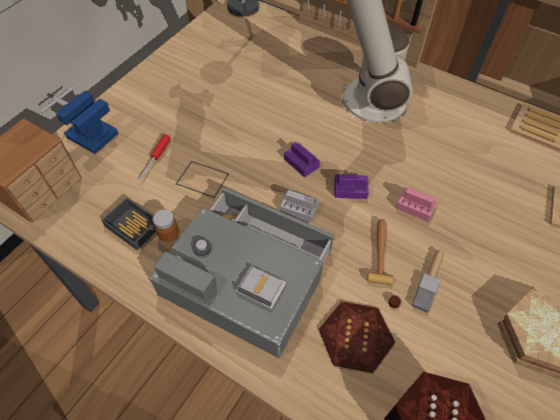

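```bash
python3 - <<'E'
from h import *
np.set_printoptions(precision=1,suppress=True)
p=get_image('top'); M=T(p); C=cloud(p,M); im=p['img']
cv2.imwrite('pics/crop1.png',cv2.resize(cv2.cvtColor(im[150:320,140:420],cv2.COLOR_RGB2BGR),None,fx=2.8,fy=2.8,interpolation=cv2.INTER_CUBIC))
def rect(name,m):
    n,l,st,c=cv2.connectedComponentsWithStats(m.astype(np.uint8)); i=1+np.argmax(st[1:,4]); P=C[l==i]
    r=cv2.minAreaRect(P[:,:2].astype(np.float32)); print(name,len(P),r,P[:,2].mean(),'\n',cv2.boxPoints(r)); return r
x,y,z=C[...,0],C[...,1],C[...,2]
rect('station',(z>80)&(z<100)&(abs(y)<250)&(x>600))
rect('panel',(z>66)&(z<86)&(abs(y)<250)&(x>500)&(x<610))
w=(abs(x-490)<55)&(abs(y-14)<70)
rect('block',w&(z>22)&(z<40)); rect('rib',w&(z>50)&(z<66))
g=im.astype(float).mean(-1); w=(abs(z)<8)&(x>480)&(x<600)&(y<-185)&(y>-330)
bg=cv2.medianBlur(im.mean(-1).astype(np.uint8),21)
o=w&(g<bg-15); rect('outline',o)
h=(z>9)&(z<45)&(x>390)&(x<600)&(y>200)&(y<320); rect('hammer',h)
hc=h&(x>545);rect('head',hc); rect('butt',h&(x<450)); rect('mid',h&(x>495)&(x<540))
E
```

```text
station 9824 ((762.3956298828125, 13.538497924804688), (220.71946716308594, 330.5809631347656), 5.1775288581848145) 91.23478423296854 
 [[ 637.6  168.2]
 [ 667.4 -161. ]
 [ 887.2 -141.1]
 [ 857.4  188.1]]
panel 646 ((574.3003540039062, -3.5589447021484375), (25.62993621826172, 308.96490478515625), 8.480125427246094) 77.79730000550276 
 [[ 538.8  147.3]
 [ 584.4 -158.2]
 [ 609.8 -154.5]
 [ 564.2  151.1]]
block 646 ((490.65472412109375, 16.191539764404297), (59.61052322387695, 89.76957702636719), 10.349736213684082) 31.307056842679614 
 [[453.3  55. ]
 [469.4 -33.3]
 [528.  -22.6]
 [511.9  65.7]]
rib 235 ((490.7586975097656, 16.171998977661133), (17.998790740966797, 73.2446060180664), 10.228691101074219) 58.87667022316476 
 [[475.4  50.6]
 [488.4 -21.5]
 [506.1 -18.3]
 [493.1  53.8]]
outline 161 ((545.6094970703125, -266.9111328125), (82.25276184082031, 124.67259216308594), 10.956729888916016) 2.331504503710697 
 [[ 493.4 -213.5]
 [ 517.1 -335.9]
 [ 597.8 -320.3]
 [ 574.1 -197.9]]
hammer 706 ((493.0660400390625, 266.50372314453125), (180.77084350585938, 59.56312561035156), 17.49321746826172) 20.86259246469149 
 [[397.9 267.7]
 [415.8 210.9]
 [588.2 265.3]
 [570.3 322.1]]
head 251 ((559.7587890625, 287.18829345703125), (36.03504943847656, 60.14402389526367), 23.945844650268555) 21.41469575364939 
 [[531.1 307.4]
 [555.5 252.4]
 [588.4 267. ]
 [564.  322. ]]
butt 153 ((432.7287292480469, 229.74456787109375), (43.87537384033203, 23.2101993560791), 25.722301483154297) 21.854728415290452 
 [[407.9 230.7]
 [418.  209.8]
 [457.5 228.8]
 [447.5 249.7]]
mid 119 ((516.5938110351562, 267.8327941894531), (52.90203094482422, 15.506067276000977), 25.837507247924805) 18.453078161372673 
 [[489.4 263.3]
 [496.2 249.3]
 [543.8 272.4]
 [537.  286.3]]
```

View pics/crop1.png

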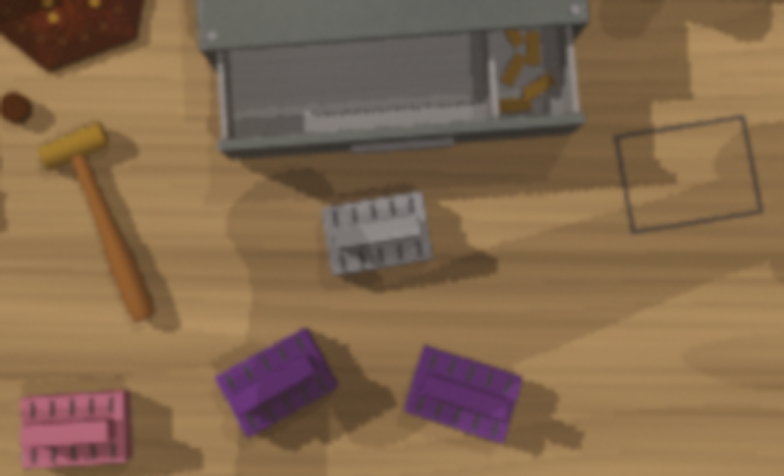

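Nickel block is at crop (377,232) (full picture (275,233)); look-alikes: purple at (239,287) and (306,291), pink at (167,303) – the silver one is right. The outline's corners are visible at crop (615,136), (744,116), (762,211), (633,232); the hammer has its head at top (166,201), butt (189,261), with the brush at (123,226) as its look-alike.

```bash
cat >> h.py <<'E'
def go(x,y,z,ydir,s=None):
    "shift in tool axes (m) and roll to TCP x,y,z with tool y along world angle ydir (deg, mod 180)"
    s=s or read_state(); Q=R.from_quat(s['ee_rot']).as_matrix()
    d=Q.T@(np.array([x,y,z])-s['position'])/1000
    a=np.degrees(np.arctan2(Q[1,1],Q[0,1])); r=-(ydir-a); r=(r+90)%180-90
    print('pos',np.round(s['position'],1),'yaw of tool y %.2f'%a,'tilt',np.round(Q[:,2],4),'slide',np.round(d,4),'roll %.2f or %.2f'%(r,r-180*np.sign(r)),'j',np.round(s['joints'],2),'F',np.round(s['contact_force'],1),'w %.1f'%s['gripper_width'],'t',s['clock'])
E
python3 - <<'E'
from h import *
np.set_printoptions(precision=1,suppress=True)
p=get_image('top'); M=T(p)
c=[at_z(p,uv,0,M) for uv in [(359.6,198.6),(405.7,191.4),(412.1,225.4),(366.1,232.9)]]
print(np.array(c),np.mean(c,0)); 
print('panel corners',[at_z(p,(140+u/2.8,150+v/2.8),78,M) for u,v in [(220,153),(582,127),(222,140),(582,118)]])
go(490.7,16.2,300,10.3)
E
```

```text
[[ 583.9 -200.1    0. ]
 [ 604.4 -318.6    0. ]
 [ 517.2 -333.6    0. ]
 [ 496.3 -216.3    0. ]] [ 550.5 -267.2    0. ]
panel corners [array([553.5, 149. ,  78. ]), array([ 580.5, -156.5,   78. ]), array([564.6, 147.6,  78. ]), array([ 588.2, -156.5,   78. ])]
pos [ 176.8 -599.4  404.7] yaw of tool y 106.43 tilt [-0.  0. -1.] slide [-0.5  0.5  0.1] roll -83.87 or 96.13 j [-1.   0.4  0.   0.  -1.2 -0.3] F [ 0.3 -0.6  0.1] w 85.3 t 1.6
```

```bash
python3 - <<'E'
from h import *
go(490.7,16.2,300,10.3)
E
```

```text
pos [ 176.8 -599.4  404.7] yaw of tool y 106.43 tilt [-0.  0. -1.] slide [-0.4752  0.5017  0.1047] roll -83.87 or 96.13 j [-1.03  0.38  0.01  0.   -1.19 -0.26] F [ 0.3 -0.6  0.1] w 85.3 t 1.6
```

carry_out --pt "-0.04 0.042 0" --pt "-0.08 0.084 0" --pt "-0.12 0.126 0.01" --pt "-0.16 0.168 0.02" --pt "-0.2 0.21 0.03" --pt "-0.24 0.252 0.04" --pt "-0.28 0.294 0.05" --pt "-0.32 0.336 0.06" --roll '[-8, -16, -24, -32, -40, -48, -56, -64]' --claw '[0.05, 0.05, 0.05, 0.05, 0.05, 0.05, 0.05, 0.05]'

```text
clock: 2.6
position: [389.3, -184.9, 345.0]
ee_rot: [-0.648, 0.762, -0.001, 0.001]
contact_force: [1.3, -0.9, 0.4]
gripper_width: 49.8
grasp_force: 0.0
```

```bash
python3 - <<'E'
from h import *
go(490.7,16.2,300,10.3)
E
```

```text
pos [ 389.3 -184.9  345. ] yaw of tool y 170.71 tilt [ 1.6e-03 -3.0e-04 -1.0e+00] slide [-0.2148 -0.0676  0.0451] roll -19.59 or 160.41 j [-0.06  0.11 -0.53  0.   -0.93 -0.1 ] F [ 1.3 -0.9  0.4] w 49.8 t 2.6
```

carry_out --pt "-0.05 -0.016 0.01" --pt "-0.1 -0.032 0.02" --pt "-0.15 -0.048 0.03" --pt "-0.2 -0.063 0.04" --pt "-0.2148 -0.0676 0.0451" --pt "-0.2148 -0.0676 0.0451" --roll '[-7, -14, -19.6, -19.6, -19.6, -19.6]' --claw '[0.05, 0.05, 0.05, 0.05, 0.05, 0.05]'

```text
clock: 3.35
position: [491.2, 14.4, 299.2]
ee_rot: [0.767, -0.642, -0.0, 0.001]
contact_force: [-0.6, -0.5, -0.5]
gripper_width: 49.9
grasp_force: 0.0
```

```bash
python3 - <<'E'
from h import *
go(490.7,16.2,208,10.3)
p=get_image('wrist');save(p,'w1.png');M=T(p)
for r in place_of(p,'reed_block')[:3]: print(r, at_z(p,r['at'],0,M))
C=cloud(p,M);x,y,z=[C[...,i] for i in range(3)]
m=(abs(x-490)<50)&(abs(y-16)<60)&(z>52)&(z<64); P=C[m]; print(len(P)); print(cv2.minAreaRect(P[:,:2].astype(np.float32)),P[:,2].mean()) if len(P)>9 else 0
E
```

```text
pos [491.2  14.4 299.2] yaw of tool y -169.89 tilt [-1.2e-03 -4.0e-04 -1.0e+00] slide [-0.0018  0.      0.0912] roll -0.19 or 179.81 j [ 0.36  0.27 -0.46 -0.   -0.84 -0.18] F [-0.6 -0.5 -0.5] w 49.9 t 3.35
{'at': [459.2, 141.4], 'conf': 0.98} [355.61431384 -60.57297484   0.        ]
{'at': [399.0, 311.8], 'conf': 0.93} [357.96612595 103.84000618   0.        ]
{'at': [280.1, 201.9], 'conf': 0.79} [489.9485167   15.23766808   0.        ]
2565
((490.8357849121094, 16.51845359802246), (17.993070602416992, 74.06731414794922), 10.096441268920898) 57.15262258336666
```

carry_out --pt "-0.0018 0 0.045" --pt "-0.0018 0 0.08" --pt "-0.0018 0 0.091" --pt "-0.0018 0 0.091" --pt "-0.0018 0 0.091" --pt "-0.0018 0 0.091" --pt "-0.0018 0 0.091" --pt "-0.0018 0 0.091" --roll '[0, 0, 0, 0, 0, 0, 0, 0]' --claw '[0.05, 0.05, 0.05, 0.03, 0.02, 0.01, 0.005, 0.005]'

```text
clock: 4.45
position: [491.4, 15.7, 210.2]
ee_rot: [0.766, -0.642, 0.001, -0.001]
contact_force: [0.2, -2.3, 6.4]
gripper_width: 16.7
grasp_force: 60.9
```

```bash
python3 - <<'E'
from h import *
go(550.5,-267.2,208.3,9.8)
print(read_state()['grasp_force'])
E
```

```text
pos [491.4  15.7 210.2] yaw of tool y -169.92 tilt [ 3.1e-03  4.0e-04 -1.0e+00] slide [ 0.2889 -0.0086  0.002 ] roll 0.28 or -179.72 j [ 0.36  0.4  -0.56  0.   -0.61 -0.19] F [ 0.2 -2.3  6.4] w 16.7 t 4.45
60.88021159172058
```

carry_out --pt "0.012 0 0" --pt "0.036 0 0" --pt "0.064 -0.001 0" --pt "0.094 -0.002 0" --pt "0.124 -0.003 0" --pt "0.154 -0.004 0" --pt "0.184 -0.005 0" --pt "0.21 -0.006 0" --roll '[0, 0, 0, 0, 0, 0, 0, 0]' --claw '[0.005, 0.005, 0.005, 0.005, 0.005, 0.005, 0.005, 0.005]'

```text
clock: 5.45
position: [533.8, -189.9, 210.3]
ee_rot: [0.766, -0.643, 0.001, -0.001]
contact_force: [-1.2, 7.9, 6.9]
gripper_width: 17.0
grasp_force: 61.0
```

```bash
python3 - <<'E'
from h import *
go(550.5,-267.2,210,9.8)
E
```

```text
pos [ 533.8 -189.9  210.3] yaw of tool y -169.96 tilt [ 0.0025  0.0011 -1.    ] slide [ 0.0791 -0.0029  0.0003] roll 0.24 or -179.76 j [-0.06  0.5  -0.37 -0.   -0.7   0.23] F [-1.2  7.9  6.9] w 17.0 t 5.45
```

carry_out --pt "0.025 -0.001 0" --pt "0.047 -0.002 0" --pt "0.066 -0.003 0" --pt "0.078 -0.003 0" --pt "0.078 -0.003 0" --pt "0.078 -0.003 0" --roll '[0, 0, 0, 0, 0, 0]' --claw '[0.005, 0.005, 0.005, 0.005, 0.005, 0.005]'

```text
clock: 6.2
position: [550.3, -266.7, 210.3]
ee_rot: [0.766, -0.642, 0.002, -0.0]
contact_force: [0.0, -2.7, 4.5]
gripper_width: 16.5
grasp_force: 60.7
```

```bash
python3 - <<'E'
from h import *
go(550.5,-267.2,210,9.8)
p=get_image('top');M=T(p);C=cloud(p,M);x,y,z=[C[...,i] for i in range(3)]
save(p,'top1.png')
for lo,hi in [(22,40),(50,64)]:
    m=(abs(x-550)<50)&(abs(y+267)<60)&(z>lo)&(z<hi); P=C[m]; print(len(P),cv2.minAreaRect(P[:,:2].astype(np.float32)))
E
```

```text
pos [ 550.3 -266.7  210.3] yaw of tool y -169.95 tilt [ 0.0028 -0.0014 -1.    ] slide [ 0.0005 -0.0001  0.0003] roll 0.25 or -179.75 j [-0.19  0.56 -0.25  0.   -0.76  0.36] F [ 0.  -2.7  4.5] w 16.5 t 6.2
205 ((542.4219360351562, -251.390625), (50.48033142089844, 47.99885177612305), 9.923770904541016)
120 ((540.1815185546875, -247.63697814941406), (30.706905364990234, 34.50727844238281), 9.735554695129395)
```

carry_out --pt "0 0 0" --pt "0 0 0" --pt "0 0 0" --pt "0 0 -0.02" --pt "0 0 -0.06" --pt "0 0 -0.1" --pt "-0.05 0 -0.1" --pt "-0.1 0 -0.1" --roll '[0, 0, 0, 0, 0, 0, 0, 0]' --claw '[0.03, 0.05, 0.05, 0.05, 0.05, 0.05, 0.05, 0.05]'

```text
clock: 7.25
position: [531.9, -167.1, 308.9]
ee_rot: [0.766, -0.643, 0.0, -0.0]
contact_force: [0.7, -0.3, -0.6]
gripper_width: 49.7
grasp_force: 0.0
```

```bash
python3 - <<'E'
from h import *
a=np.radians(5.18); ux=np.array([np.cos(a),np.sin(a)]); uy=np.array([-ux[1],ux[0]])
p=get_image('top');M=T(p);C=cloud(p,M);x,y,z=[C[...,i] for i in range(3)]
save(p,'top1.png')
pw=get_image('wrist');Mw=T(pw);Cw=cloud(pw,Mw);save(pw,'w2.png')
for n,D in [('top',C),('w',Cw)]:
  x,y,z=[D[...,i] for i in range(3)]
  for lo,hi in [(22,40),(50,64)]:
    P=D[(abs(x-550)<50)&(abs(y+267)<70)&(z>lo)&(z<hi)]; print(n,len(P),cv2.minAreaRect(P[:,:2].astype(np.float32)) if len(P) else '')
  # station frame
  q=np.stack([x-652.5,y-3.6],-1); sx=q@ux; sy=q@uy
  m=(z>74)&(z<83)&(sx<-30)&(sx>-200)&(abs(sy)<165); print('panel n',m.sum(),np.percentile(sx[m],[2,50,98]) if m.sum() else '', np.percentile(sy[m],[1,99]) if m.sum() else '')
  m=(z>86)&(z<95)&(abs(sy)<150)&(abs(sx)<30); print('station front',np.percentile(sx[m],[0.5,2]) if m.sum() else '')
b=652.5+ux*0
P=np.array([652.5,3.6])+ux*(-90)+uy*72; print('grasp panel xy',P)
go(P[0],P[1],310,5.2)
E
```

```text
top 0 
top 0 
panel n 117 [-83.32870408 -78.43834856 -73.46243675] [ 92.99861121 154.49747876]
station front [0.4810412  0.97451722]
w 7524 ((550.6911010742188, -264.9139404296875), (60.260765075683594, 83.95541381835938), 10.285284042358398)
w 3460 ((550.7279663085938, -265.0751953125), (18.064422607421875, 68.9700927734375), 10.412816047668457)
panel n 889 [-82.15063598 -77.15878955 -72.82896661] [-156.69768581 -107.69206525]
station front [0.86351508 1.42456187]
grasp panel xy [556.36704621  67.18030509]
pos [ 531.4 -164.7  308.8] yaw of tool y -169.74 tilt [-7.e-04  9.e-04 -1.e+00] slide [-0.2237 -0.0659 -0.001 ] roll 5.06 or -174.94 j [-0.01  0.36 -0.29 -0.   -0.92  0.19] F [-0.1 -0.1 -0.5] w 49.9 t 7.35
```

View pics/top1.png

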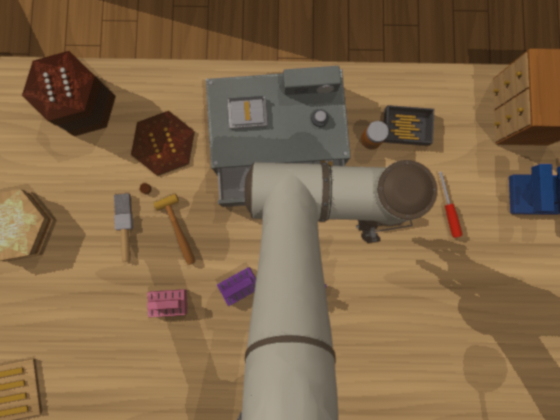

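The block is free near (550,-267); the arm hides it in the top view (pixel (386,225)), but the wrist depth shows it in place. The panel is centred 78 in front of the station, so the drawer is 83 out.

carry_out --pt "-0.05 -0.017 0" --pt "-0.1 -0.035 0" --pt "-0.15 -0.052 0" --pt "-0.2 -0.07 0" --pt "-0.2227 -0.0778 0" --pt "-0.2227 -0.0778 0" --pt "-0.2227 -0.0778 0" --roll '[2, 4, 5, 5, 5, 5, 5]' --claw '[0.05, 0.05, 0.05, 0.05, 0.05, 0.05, 0.05]'

```text
clock: 8.22
position: [570.1, 64.4, 308.3]
ee_rot: [0.737, -0.676, -0.0, 0.0]
contact_force: [-0.3, -0.2, 0.3]
gripper_width: 49.7
grasp_force: 0.0
```

```bash
python3 - <<'E'
from h import *
go(568.3,68.3,231,5.2)
p=get_image('wrist');M=T(p);D=cloud(p,M);save(p,'w3.png')
a=np.radians(5.18); ux=np.array([np.cos(a),np.sin(a)]); uy=np.array([-ux[1],ux[0]])
x,y,z=[D[...,i] for i in range(3)]; q=np.stack([x-652.5,y-3.6],-1); sx=q@ux; sy=q@uy
for lo,hi in [(-50,0),(0,50),(50,100),(100,150)]:
  m=(z>73)&(z<83)&(sx<-30)&(sx>-200)&(sy>lo)&(sy<hi); print(lo,m.sum(),np.percentile(sx[m],[2,50,98]) if m.sum() else '',z[m].mean())
m=(sx<-15)&(sx>-65)&(z<20)&(z>0);print('floor z',np.median(z[m]),np.percentile(sy[m],[1,99]))
E
```

```text
pos [570.1  64.4 308.3] yaw of tool y -174.99 tilt [-8.e-04 -3.e-04 -1.e+00] slide [-0.0041  0.0013  0.0773] roll -0.19 or 179.81 j [ 0.39  0.39 -0.25 -0.   -0.93 -0.31] F [-0.3 -0.2  0.3] w 49.7 t 8.225
-50 1624 [-82.5412144  -77.87860665 -73.07809024] 76.95801290523544
0 1286 [-82.70877558 -77.77654815 -72.96610575] 76.94189440162646
50 1031 [-82.35566455 -77.64062285 -72.89519174] 76.87375477566972
100 847 [-82.56376988 -78.17930136 -73.15794136] 76.8445140759703
floor z 11.181065826605703 [-80.0719853  149.87773356]
```

carry_out --pt "-0.004 0.001 0.04" --pt "-0.004 0.001 0.07" --pt "-0.004 0.001 0.0773" --pt "-0.004 0.001 0.0773" --pt "-0.004 0.001 0.0773" --pt "-0.004 0.001 0.0773" --pt "-0.004 0.001 0.0773" --pt "-0.004 0.001 0.0773" --roll '[0, 0, 0, 0, 0, 0, 0, 0]' --claw '[0.05, 0.05, 0.05, 0.03, 0.01, 0.002, 0.002, 0.002]'

```text
clock: 9.28
position: [569.3, 68.9, 232.9]
ee_rot: [0.738, -0.675, 0.001, -0.001]
contact_force: [-0.6, -1.8, 6.6]
gripper_width: 8.3
grasp_force: 62.8
```

```bash
python3 - <<'E'
from h import *
go(568.3-75*.9959,68.3-75*.0903,231,5.2); print(read_state()['grasp_force'])
E
```

```text
pos [569.3  68.9 232.9] yaw of tool y -174.93 tilt [ 2.5e-03  2.0e-04 -1.0e+00] slide [0.0006 0.0761 0.0017] roll -0.13 or 179.87 j [ 0.4   0.48 -0.33  0.   -0.76 -0.32] F [-0.6 -1.8  6.6] w 8.3 t 9.275
62.76070833206177
```

carry_out --pt "0 0.01 0" --pt "0 0.025 0" --pt "0 0.04 0" --pt "0 0.055 0" --pt "0 0.067 0" --pt "0 0.0755 0" --pt "0 0.0755 0" --pt "0 0.0755 0" --roll '[0, 0, 0, 0, 0, 0, 0, 0]' --claw '[0.002, 0.002, 0.002, 0.002, 0.002, 0.002, 0.002, 0.002]'

```text
clock: 10.28
position: [493.3, 62.1, 232.9]
ee_rot: [0.738, -0.675, 0.0, -0.0]
contact_force: [-2.4, -1.9, 10.6]
gripper_width: 8.6
grasp_force: 63.4
```

carry_out --pt "0 0 0" --pt "0 0 0" --pt "0 0 -0.02" --pt "0 0 -0.06" --pt "0 0 -0.1" --pt "0 0 -0.1" --roll '[0, 0, 0, 0, 0, 0]' --claw '[0.03, 0.05, 0.05, 0.05, 0.05, 0.05]'

```text
clock: 11.02
position: [494.2, 62.7, 334.1]
ee_rot: [0.738, -0.675, 0.001, -0.003]
contact_force: [-0.4, -0.4, -0.4]
gripper_width: 50.0
grasp_force: 0.0
```

```bash
python3 - <<'E'
from h import *
go(516,270,300,115)
p=get_image('wrist');M=T(p);D=cloud(p,M);save(p,'w4.png')
a=np.radians(5.18); ux=np.array([np.cos(a),np.sin(a)]); uy=np.array([-ux[1],ux[0]])
x,y,z=[D[...,i] for i in range(3)]; q=np.stack([x-652.5,y-3.6],-1); sx=q@ux; sy=q@uy
m=(z>73)&(z<83)&(sx<-30)&(sx>-200)&(sy>-20)&(sy<100); print(m.sum(),np.percentile(sx[m],[2,50,98]) if m.sum() else '',z[m].mean())
m=(sx<-15)&(sx>-140)&(z<20)&(z>0);print('floor z',np.median(z[m]),np.percentile(sy[m],[1,99]))
E
```

```text
pos [494.2  62.7 334.1] yaw of tool y -174.94 tilt [ 0.0064  0.0028 -1.    ] slide [-0.2045 -0.0397  0.0349] roll 70.06 or -109.94 j [ 0.45  0.24 -0.4   0.   -0.93 -0.36] F [-0.4 -0.4 -0.4] w 50.0 t 11.025
2341 [-160.22367591 -155.54436481 -150.83273386] 74.91469115052966
floor z 8.796360540269518 [-80.38679664 264.0996664 ]
```

carry_out --pt "-0.03 -0.006 0" --pt "-0.06 -0.012 0" --pt "-0.09 -0.018 0" --pt "-0.12 -0.024 0.01" --pt "-0.15 -0.03 0.02" --pt "-0.18 -0.035 0.03" --pt "-0.2045 -0.0397 0.035" --pt "-0.2045 -0.0397 0.035" --roll '[10, 20, 30, 40, 50, 60, 70, 70]' --claw '[0.05, 0.05, 0.05, 0.05, 0.05, 0.05, 0.05, 0.05]'

```text
clock: 12.08
position: [514.7, 270.6, 293.6]
ee_rot: [-0.218, 0.976, -0.001, -0.002]
contact_force: [-0.8, -1.0, -0.4]
gripper_width: 50.1
grasp_force: 0.0
```

```bash
python3 - <<'E'
from h import *
np.set_printoptions(precision=1,suppress=True)
go(516,270,300,115)
p=get_image('wrist');M=T(p);D=cloud(p,M);save(p,'w5.png')
for t,z in [('hammer_grip',12),('hammer_head',12),('hammer_butt',12)]:
  for r in place_of(p,t)[:2]: print(t,r,at_z(p,r['at'],z,M))
x,y,z=[D[...,i] for i in range(3)]
m=((z>8)&(z<45)&(x>390)&(x<600)&(y>195)&(y<330)).astype(np.uint8)
n,l,st,c=cv2.connectedComponentsWithStats(m); i=1+np.argmax(st[1:,4]); P=D[l==i]
print(len(P),cv2.minAreaRect(P[:,:2].astype(np.float32)),P.min(0),P.max(0))
u=np.array([np.cos(np.radians(24)),np.sin(np.radians(24))])
s=P[:,:2]@u; 
# handle centre line
ss=np.arange(s.min()+4,s.max(),10); v=np.array([-u[1],u[0]]); t=P[:,:2]@v
L=[]
for k in ss:
  w=abs(s-k)<2
  if w.sum()>4: L.append((k-s.min(),np.ptp(t[w]),(t[w].max()+t[w].min())/2,P[w,2].max())); print(np.array(L[-1]))
L=np.array([a for a in L if a[1]<30]); f=np.polyfit(L[:,0],L[:,2],1); print('angle',24+np.degrees(np.arctan(f[0])))
for k in (90,120,168): print(k, u*(k+s.min())+v*np.polyval(f,k))
E
```

```text
pos [514.7 270.6 293.6] yaw of tool y 115.17 tilt [-0. -0. -1.] slide [-0. -0. -0.] roll 0.17 or -179.83 j [ 0.8  0.4 -0.2 -0.  -0.9 -1.9] F [-0.8 -1.  -0.4] w 50.1 t 12.075
hammer_grip {'at': [276.0, 215.9], 'conf': 0.93} [522.3 269.9  12. ]
hammer_head {'at': [278.9, 269.1], 'conf': 0.58} [565.  292.5  12. ]
hammer_butt {'at': [279.0, 76.0], 'conf': 0.71} [425.3 227.1  12. ]
7045 ((493.9910888671875, 259.5521240234375), (178.16644287109375, 59.96023178100586), 23.704832077026367) [410.4 213.4   8.2] [586.6 321.   25.5]
[ 4.  20.6 34.6 23.9]
[14.  23.  34.5 25.2]
[24.  23.3 34.7 24.6]
[34.  23.7 34.9 25.5]
[44.  23.1 34.7 24.6]
[54.  23.4 34.9 24.2]
[64.  20.7 35.1 23.9]
[74.  19.3 35.3 22.6]
[84.  17.3 35.1 21.5]
[94.  15.9 35.2 21. ]
[104.   14.4  35.5  20.5]
[114.   13.8  35.2  19.8]
[124.   14.   35.4  19.8]
[134.   13.3  35.2  19.5]
[144.   13.5  35.4  19.2]
[154.   55.8  36.4  19.2]
[164.   59.9  35.9  24.6]
[174.   58.8  36.   23.3]
angle 24.361123542795696
90 [495.3 259. ]
120 [522.6 271.4]
168 [566.3 291.2]
```

View pics/w5.png

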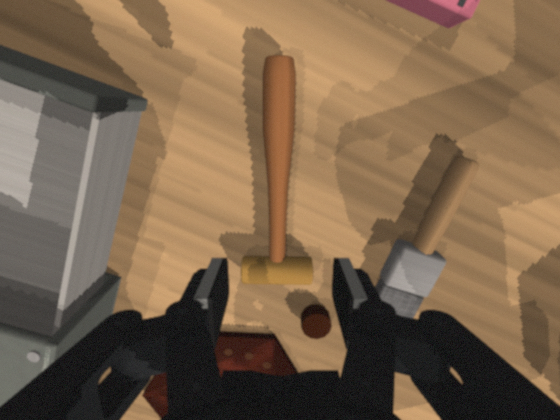

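Wrist view: hammer handle vertical from butt (279,65) to head (278,270), button at (316,321) clear of the fingers. Grasp at (522.6, 271.4), tool y at 114.4°.

```bash
python3 - <<'E'
from h import *
go(522.6,271.4,177,114.4)
E
```

```text
pos [515.  268.7 295.8] yaw of tool y 115.06 tilt [-1.2e-03 -9.0e-04 -1.0e+00] slide [-0.0082 -0.0007  0.1188] roll 0.66 or -179.34 j [ 0.76  0.41 -0.25 -0.   -0.91 -1.89] F [-0.1 -0.3 -0.4] w 50.2 t 12.275
```

carry_out --pt "-0.008 0 0.05" --pt "-0.008 0 0.09" --pt "-0.008 0 0.112" --pt "-0.008 0 0.118" --pt "-0.008 0 0.118" --pt "-0.008 0 0.118" --pt "-0.008 0 0.118" --pt "-0.008 0 0.118" --roll '[0.6, 0.6, 0.6, 0.6, 0.6, 0.6, 0.6, 0.6]' --claw '[0.05, 0.05, 0.05, 0.05, 0.03, 0.015, 0.005, 0.005]'

```text
clock: 13.28
position: [522.9, 273.1, 179.9]
ee_rot: [-0.212, 0.977, 0.0, 0.001]
contact_force: [0.0, -2.0, 6.2]
gripper_width: 13.0
grasp_force: 59.5
```

carry_out --pt "0 0 0" --pt "0 0 0" --pt "0 0 -0.01" --pt "0 0 -0.03" --pt "0 0 -0.05" --pt "0 0 -0.07" --pt "0 0 -0.09" --pt "0 0 -0.11" --roll '[0, 0, 0, 0, 0, 0, 0, 0]' --claw '[0.005, 0.005, 0.005, 0.005, 0.005, 0.005, 0.005, 0.005]'

```text
clock: 14.28
position: [522.1, 272.7, 288.9]
ee_rot: [-0.212, 0.977, 0.0, -0.0]
contact_force: [0.5, 0.2, -0.5]
gripper_width: 12.9
grasp_force: 58.7
```

```bash
python3 - <<'E'
from h import *
np.set_printoptions(precision=4,suppress=True)
a=np.radians(5.18); ux=np.array([np.cos(a),np.sin(a)]); uy=np.array([-ux[1],ux[0]])
p=get_image('wrist');save(p,'w6.png')
P=np.array([652.5,3.6])+ux*(-80)+uy*65; print(P); go(P[0],P[1],290,5.2)
M=T(p);D=cloud(p,M); zz=read_state()['position'][2]
for t in ['hammer_head','hammer_butt']:
  for r in place_of(p,t)[:1]: print(t,r,at_d(p,r['at'],M))
E
```

```text
[566.9582  61.1117]
pos [522.8 273.2 292. ] yaw of tool y 114.48 tilt [ 0.004   0.0029 -1.    ] slide [ 0.0478 -0.2114  0.0016] roll -70.72 or 109.28 j [ 0.76  0.43 -0.23  0.   -0.91 -1.9 ] F [0.5 0.3 0.7] w 12.7 t 14.325
hammer_head {'at': [279.8, 355.9], 'conf': 0.79} [557.7881 289.8539 132.3269]
hammer_butt {'at': [283.9, 18.9], 'conf': 0.93} [426.4035 231.5655 134.7412]
```

View pics/w6.png

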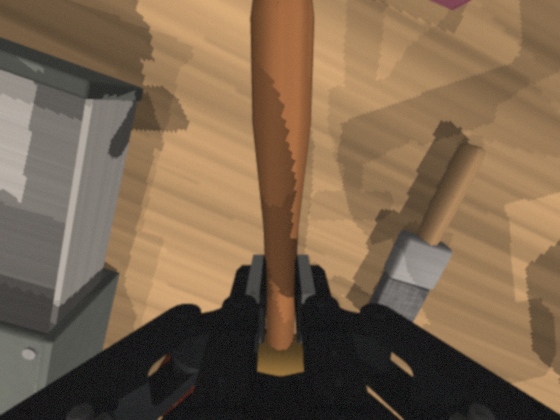

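The hammer is held level in the fingers (handle at column ~283, head behind the pads at (280,360)). Carry it over the drawer.

carry_out --pt "0.004 -0.015 0" --pt "0.01 -0.045 0" --pt "0.017 -0.075 0" --pt "0.024 -0.105 0" --pt "0.031 -0.135 0" --pt "0.038 -0.165 0" --pt "0.044 -0.192 0" --pt "0.048 -0.211 0" --roll '[-6, -15, -25, -35, -45, -55, -65, -70.7]' --claw '[0.005, 0.005, 0.005, 0.005, 0.005, 0.005, 0.005, 0.005]'

```text
clock: 15.42
position: [565.6, 59.6, 286.8]
ee_rot: [0.739, -0.674, -0.001, 0.001]
contact_force: [-0.5, -0.1, -0.5]
gripper_width: 12.8
grasp_force: 58.7
```

carry_out --pt "0 0 0" --pt "0 0 0" --roll '[0, 0]' --claw '[0.005, 0.005]'

```text
clock: 15.68
position: [565.8, 61.1, 287.5]
ee_rot: [0.738, -0.675, -0.0, 0.001]
contact_force: [0.9, -0.8, -0.6]
gripper_width: 12.8
grasp_force: 58.7
```

```bash
python3 - <<'E'
from h import *
go(567,61.1,191,5.2)
p=get_image('top');M=T(p);D=cloud(p,M);save(p,'top2.png')
p=get_image('scene');save(p,'scene2.png')
E
```

```text
pos [565.8  61.1 287.5] yaw of tool y -174.93 tilt [-1.5e-03 -3.0e-04 -1.0e+00] slide [ 0.0001 -0.0014  0.0965] roll -0.13 or 179.87 j [ 0.39  0.4  -0.29 -0.   -0.88 -0.3 ] F [ 0.9 -0.8 -0.6] w 12.8 t 15.675
```

View pics/scene2.png

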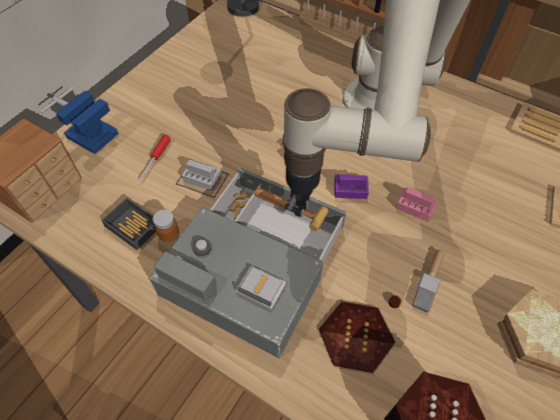

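Hammer hangs over the open drawer's long compartment (head (318,217), butt (262,193)); the block stands in the outline at (200,177). Lower.

carry_out --pt "0 -0.001 0.015" --pt "0 -0.001 0.035" --pt "0 -0.001 0.055" --pt "0 -0.001 0.07" --pt "0 -0.001 0.08" --pt "0 -0.001 0.087" --pt "0 -0.001 0.091" --pt "0 -0.001 0.093" --roll '[0, 0, 0, 0, 0, 0, 0, 0]' --claw '[0.005, 0.005, 0.005, 0.005, 0.005, 0.005, 0.005, 0.005]'

```text
clock: 16.77
position: [567.2, 61.0, 195.4]
ee_rot: [0.738, -0.675, 0.0, -0.0]
contact_force: [-0.4, -0.0, -1.7]
gripper_width: 12.8
grasp_force: 58.7
```

carry_out --pt "0 0 0.001" --pt "0 0 0.002" --roll '[0, 0]' --claw '[0.005, 0.005]'

```text
clock: 17.02
position: [567.1, 61.0, 193.6]
ee_rot: [0.738, -0.675, 0.0, -0.0]
contact_force: [-0.2, -0.2, -1.3]
gripper_width: 13.0
grasp_force: 58.7
```

carry_out --pt "0 0 0.001" --pt "0 0 0.002" --pt "0 0 0.002" --roll '[0, 0, 0]' --claw '[0.005, 0.005, 0.005]'

```text
clock: 17.4
position: [567.1, 61.0, 191.9]
ee_rot: [0.738, -0.675, 0.0, -0.0]
contact_force: [-1.5, -0.8, 4.1]
gripper_width: 13.1
grasp_force: 59.3
```

Contact with the floor. Release to a small opening and rise.

carry_out --pt "0 0 0" --pt "0 0 0" --pt "0 0 0" --pt "0 0 -0.02" --pt "0 0 -0.06" --pt "0 0 -0.11" --pt "0 0.05 -0.15" --pt "0 0.1 -0.15" --roll '[0, 0, 0, 0, 0, 0, 0, 0]' --claw '[0.02, 0.035, 0.035, 0.035, 0.035, 0.035, 0.035, 0.035]'

```text
clock: 18.4
position: [467.4, 52.2, 344.3]
ee_rot: [0.738, -0.675, 0.002, -0.003]
contact_force: [0.2, 0.4, -0.5]
gripper_width: 34.9
grasp_force: 0.0
```

carry_out --pt "-0.05 0.03 0" --pt "-0.1 0.03 0" --pt "-0.15 0.03 0" --pt "-0.2 0.03 0" --pt "-0.25 0.03 0" --pt "-0.25 0.03 0" --roll '[0, 0, 0, 0, 0, 0]' --claw '[0.035, 0.035, 0.035, 0.035, 0.035, 0.035]'

```text
clock: 19.15
position: [414.9, 301.3, 341.1]
ee_rot: [0.739, -0.673, 0.0, -0.0]
contact_force: [0.3, -1.0, 0.2]
gripper_width: 35.1
grasp_force: 0.0
```

```bash
python3 - <<'E'
from h import *
np.set_printoptions(precision=1,suppress=True)
a=np.radians(5.18); ux=np.array([np.cos(a),np.sin(a)]); uy=np.array([-ux[1],ux[0]])
p=get_image('top');M=T(p);D=cloud(p,M);save(p,'top3.png')
x,y,z=[D[...,i] for i in range(3)]; q=np.stack([x-652.5,y-3.6],-1); sx=q@ux; sy=q@uy
m=(z>73)&(z<83)&(sx<-30)&(sx>-200)&(abs(sy)<150); print('panel',np.percentile(sx[m],[2,50,98]))
m=((sx>-146)&(sx<-10)&(sy>-75)&(sy<145)&(z>19)&(z<60)).astype(np.uint8)
n,l,st,c=cv2.connectedComponentsWithStats(m); i=1+np.argmax(st[1:,4]); k=l==i
print(cv2.minAreaRect(np.stack([sx[k],sy[k]],-1).astype(np.float32)),z[k].max())
for lo,hi in [(22,40),(50,64)]:
    P=D[(abs(x-550)<60)&(abs(y+267)<70)&(z>lo)&(z<hi)]; print('block',len(P),cv2.minAreaRect(P[:,:2].astype(np.float32)) if len(P) else '')
for t,h in [('hammer_head',24),('hammer_butt',24),('jar',0),('end_plate',0),('celluloid_button',0),('brush',0),('screwdriver',0)]:
  for r in place_of(p,t)[:1]: w=at_z(p,r['at'],h,M); d=(w[:2]-[652.5,3.6]); print(t,round(r['conf'],2),w,'station',d@ux,d@uy)
E
```

```text
panel [-158.9 -154.1 -149.1]
((-79.82646179199219, 33.40303039550781), (58.937835693359375, 180.0965576171875), 0.6809341907501221) 41.44452047846619
block 643 ((549.7664184570312, -265.8070068359375), (59.911346435546875, 90.91082763671875), 10.504860877990723)
block 236 ((549.8086547851562, -265.7631530761719), (17.95159339904785, 73.7679672241211), 10.420050621032715)
hammer_head 0.85 [568.1  99.2  24. ] station -75.38790685748491 102.8213858847273
hammer_butt 0.78 [579.  -48.7  24. ] station -77.88638091297338 -45.439899027556955
jar 0.57 [ 729.6 -230.9    0. ] station 55.595184941668315 -240.4848293552806
end_plate 0.76 [729.6 308.1   0. ] station 104.26487772191072 296.3238302273997
celluloid_button 0.65 [604.7 344.    0. ] station -16.885154758364898 343.3283835217792
brush 0.91 [501.  401.2   0. ] station -114.93536542020358 409.6713424234582
screwdriver 0.75 [ 574.7 -420.     0. ] station -115.69387367312419 -414.80739921005875
```

View pics/top3.png

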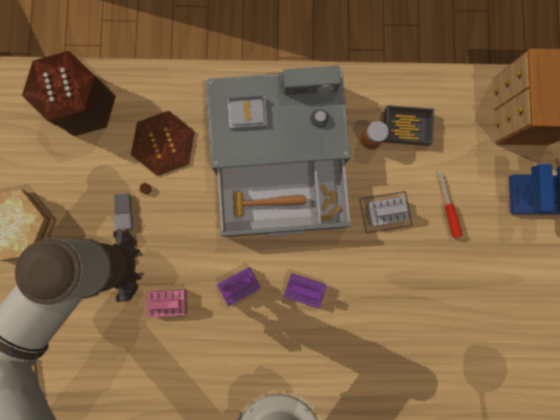

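The hammer lies flat in the compartment (head (239,204), butt (303,200)). The drawer is out about 159, the block is in its outline at (388,211), and the bystanders haven't moved. Handing in.

```bash
python3 -c "from bench import job_done; print(job_done())"
```

```text
the job is handed in; nothing more can be done
None
```

I handed the job in at about 19 s: the block measures about 1–2 mm from the outline's centre, the drawer is about 159 mm open, the hammer lies flat in its long compartment, and the bystanders look unmoved; the judge's verdict was not shown.

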